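# Index the photo stand's camera arm on to the red-capped bottle

### The arm

A 7-joint arm with a two-finger parallel gripper is mounted at the origin on a cart in front of the work surface, level with it; the furniture and walls round the work are solid. World frame = base frame: x ahead of the robot, y to its left, z up, the work surface at z = 0. Lengths are in mm, angles in rad, forces in N, time in s.
With the tool pointing down it reaches from about 400 to 875 mm from the base axis. Payload 4.4 kg.
Tool frame: the origin (TCP) lies at the very end of the fingers, on their centre line; the grasp point (between the pads) lies 19 mm behind it; z points along the fingers, y is the line along which they close (so a half turn about z gives the same grasp; the last joint's range is limited). The gripper opens to 85 mm and grips with 20 to 120 N. Pads are 22 mm wide; open, the fingers measure 114 mm over their backs; the gripper's body (76 mm by 85 mm) begins 54 mm behind the grasp point. The pads swing forward as they close: fully open they stand 13 mm farther back than shut.
Start: joints at [1.264, 0.628, 0.038, 1.517, -0.027, 0.996, -0.02], TCP at [155.039, -631.253, 231.313] pointing down, gripper open.
Joint ranges: [-3.06, 3.06], [-0.37, 2.12], [-1.25, 1.32], [0.18, 2.47], [-1.1, 4.24], [0.23, 1.98], [-2.94, 2.94]. Speed limits (rad/s): [2.57, 2.57, 3.14, 3.14, 3.14, 3.14, 3.14].

### API

Orientations are given as [roll, pitch, yaw] about the fixed x, y, z axes, in that order (R = Rz(yaw) Ry(pitch) Rx(roll)).
In Python, from cell import read_state, get_image, camera_info, finish_job gives the robot as it stands.
- The arm moves only by the tool play_rows, never from a script. Its argument "deltas" is one flat list of numbers, 7 for each row, row after row: the shift along the tool's x, y, z in mm, then the turn, a rotation vector about the tool's x, y, z in rad, then the opening, from 0 (shut) to 1 (fully open). In form: [dx, dy, dz, ax, ay, az, grip, dx, dy, dz, ax, ay, az, grip, ...]. A call has 1 to 10 rows; each row is the pose to reach, as a shift and turn from the pose commanded when the call began, along the tool's axes at that moment; what a row does not reach only later rows make up. A row lasts 1/8 s, in which the tool goes at most 62.5 mm and 10.7 degrees, less where a joint would pass 70% of its speed; a pose out of reach is approached as far as the arm can. A call with a gripper value outside its range is refused whole. The fingers move at their own pace and stop on an object; the grip force is fixed at half the most. Time passes only in rows, so rows that repeat a pose let the fingers close. It gives the time, the measured TCP pose, the force, the opening and the grip force at its end, in the units of the state.
- read_state(): the state, without advancing time (a new reading comes with each control period).
- get_image(name): name is "scene" or "top" or "wrist"; returns the picture (420x560x3 uint8, red, green, blue); there is no depth.
- camera_info(name): a dict with "fx", "fy", "cx", "cy" (pixels), "T" (4x4, takes a point from camera to world coordinates). Camera axes: x right, y down, z forward; pixel columns grow to the right and rows downward; lengths in mm; the calibration is good to about 2 mm. A picture is of the moment at which its call begins: read the wrist's pose just before it. camera_info takes no time and is no camera call; for the wrist camera it gives the pose at the moment of the call.
- finish_job(): hands the job in; it is judged then, once.
The state is a dict: "clock": time; "qpos": joint angles; "qd": joint speeds; "tau": joint torques, N m; "eef_pos": TCP position; "tool_rot": TCP orientation; "force": force on the tool from outside, world axes, zero at the start; "torque": the same for the moment, N m; "width": finger opening in mm; "gripper_force": force on a finger pad.
Only numpy, scipy, OpenCV 4.12 (cv2) and the standard library are available. Lean on these libraries where they do the work, as an engineer would, in place of code of your own. Each camera call takes 0.05 s, during which the arm holds its last target. There are 200 camera calls.

### The job

The camera on the photo stand is done with the green-capped jar and must photograph the red-capped bottle next. Hook a fingertip into the yellow pull ring without gripping it, lift the spring pin up and out of its hole, swing the arm the one hole to the red-capped bottle, not the other way or past it, and let the pin drop fully home in the hole there. Then leave the stand; the containers under the camera, the mouse, the pen, the timer and the pipette must not be shifted, and the fingers must not touch the containers.

Things in the scene. Friction and masses are not known exactly. Their poses are not given: they have to be found in the camera images.
- stand: Photo stand, bolted down: grey base plate 180 x 170 mm, top at 22 mm; steel column; on it a round aluminium dividing head, 135 mm across, top at 253 mm, with brass-bushed holes every 24 degrees in its bevelled rim. Origin: on the bench on the column's axis, round which the arm swings; -x points to the front (middle pad), z up. Three pads 108 mm from the axis, 24 degrees apart, carry containers.
- cam_arm (a joint): Swing of the camera arm in rad: 0 at the middle hole, where it starts; grows counterclockwise seen from above. One hole is 0.419 rad: +0.419 brings camera and ring to the pad on the stand's -y side, -0.419 to that on its +y side. With the pin out it turns freely (friction 0.08 N m, it stays where left); with the pin home it is locked but for 0.02 rad of play.
- index_pin (a joint): Spring pin's travel in m: 0 home, stop at 0.020. The nose (8 mm, round) stands 9 mm deep in the hole and is clear from 0.010. The spring pulls home with 3 N at 0, 5 N at the stop. The axis slopes 40 degrees above level, away from the column: the pin is drawn outwards and upwards. Let go between holes, the nose rides on the rim and drops by itself when pushed over a hole.
- ring_centre (a point): Centre of the yellow pull ring on the pin's outer end: 5 mm wire, 48 mm clear inside, nearly flat (outer edge 15 degrees up), open above and below. Pin home: 122 mm in front of the column's axis, 278 mm above the bench. It moves with pin and arm; a finger put down into it pulls on its outer edge. Below is nothing for 60 mm, then the boom (28 mm wide). The pin's body is on the column side.
- camera_lens (a point): Centre of the black lens under the white camera that hangs from the boom, 108 mm from the column's axis, 127 mm above the bench; it swings with the arm and looks straight down.
- bottle_b: The container to photograph next: brown bottle with a red cap, 36 mm across, 78 mm high, on the pad to the left or right of the middle one. Origin: centre of its underside.
- jar_c: White jar with a green cap, 38 mm across, 46 mm high, on the middle pad. Origin: centre of its underside.
- jar_b: White jar with a white cap, 42 mm across, 52 mm high, on the other side pad. Origin: centre of its underside.
- mouse: Black computer mouse, 104 x 60 x 33 mm, on the bench. Leave it.
- pen_a: Blue pen, 145 mm long, on the bench. Leave it.
- timer: White timer with three keys, 62 x 66 x 18 mm, on the bench. Leave it.
- pipette: White pipette lying on the bench, 233 mm long. Leave it.
There are look-alikes about, which are no part of the job. Leave any purple look-alike of the jar_b alone.

How it is judged (in metres and radians):
On the way, in this order (a step that is already met when the one before it is completed fails the run):
1. the pin is drawn clear of its hole by the ring, the arm still at the middle hole (value of joint index_pin above 0.008 m and value of joint cam_arm between -0.2 and 0.2 rad and contact force between the fingers and index_pin above 1 N), for 0.1 s.
2. the camera is over the red-capped bottle (horizontal distance between camera_lens and bottle_b below 0.01 m), for 0.1 s.
At the end, for the whole second after the job is handed in: The camera lens stands within 10 mm (level) of the middle of the red-capped bottle, the arm rests one hole from the middle (0.419 rad, within 0.034), the pin is home (drawn less than 2 mm), and the three containers stand upright where they stood (within 8 mm) (horizontal distance between camera_lens and bottle_b below 0.01 m and value of joint index_pin below 0.002 m and (value of joint cam_arm between 0.385 and 0.453 rad or value of joint cam_arm between -0.453 and -0.385 rad) and velocity of joint cam_arm between -0.05 and 0.05 rad/s and distance of each of bottle_b, jar_c, jar_b from where it was at the start of the episode below 0.008 m and angle between each of bottle_b, jar_c, jar_b's own z axis and vertical below 0.1 rad); the robot touches nothing.
It fails at once if the ring is gripped or wrenched (the fingers press on it with more than 30 N) (contact force between the fingers and index_pin above 30 N).
It fails at once if the arm is swung past the red-capped bottle's hole by half a hole (value of joint cam_arm above 0.63 rad or value of joint cam_arm below -0.63 rad).
It fails at once if the arm is swung half a hole towards the white-capped jar ((y of bottle_b in the frame of stand below 0 m and value of joint cam_arm below -0.21 rad) or (y of bottle_b in the frame of stand above 0 m and value of joint cam_arm above 0.21 rad)).
It fails at once if a container under the camera is touched by the fingers, shifted by more than 8 mm or tipped (contact force between the fingers and bottle_b above 0.5 N or contact force between the fingers and jar_c above 0.5 N or contact force between the fingers and jar_b above 0.5 N or distance of any of bottle_b, jar_c, jar_b from where it was at the start of the episode above 0.008 m or angle between any of bottle_b, jar_c, jar_b's own z axis and vertical above 0.2 rad).
It fails at once if the mouse, pen, timer or pipette is shifted by more than 15 mm (distance of any of mouse, pen_a, timer, pipette from where it was at the start of the episode above 0.015 m).
It also fails if it takes over 43 s, if anything falls off the work surface, if the arm or the gripper's body presses on something with over 40 N, if the wrist force passes 120 N, or if a joint passes its speed limit or range.

## Working session

There is one attempt and no reset: what is moved stays moved. The work goes in short steps, Python scripts to look and compute and a tool call to move; the robot and the scene stay as the last step left them, time stands still between calls to the robot, and variables do not carry over. Pictures are saved under pics/ and viewed, at most 10 in all, crops included, and the job is handed in when it is done.

Besides the shell and the picture viewer there is one more tool, called as name(argument=value, ...) on one line, values as JSON. play_rows: Moves the arm, as the interface text tells. Its arguments: {"type":"object","properties":{"deltas":{"type":"array"}},"required":["deltas"]}

```bash
mkdir -p pics
python3 - <<'E'
from cell import *
import cv2
s=read_state();print({k:s[k] for k in('clock','eef_pos','tool_rot','force','width')})
for n in('scene','top'):
    cv2.imwrite(f'pics/{n}0.png',get_image(n)[:,:,::-1]);c=camera_info(n);print(n,c)
E
```

```text
{'clock': 0.0, 'eef_pos': array([ 154.89947756, -630.63634002,  230.38154499]), 'tool_rot': array([-3.13970101e+00,  4.54372563e-06,  2.40801512e-01]), 'force': array([-0.04923496, -0.50468882, -0.11093665]), 'width': 85.50989994310723}
scene {'fx': 531.2609729814681, 'fy': 531.2609729814681, 'cx': 285.2528071600128, 'cy': 215.21794721003857, 'T': array([[-9.88409124e-01, -9.67733724e-02,  1.16971442e-01,
         3.79424507e+02],
       [-1.51258217e-01,  6.93606515e-01, -7.04294650e-01,
         1.11542963e+03],
       [-1.29751855e-02, -7.13824149e-01, -7.00204776e-01,
         1.29317733e+03],
       [ 0.00000000e+00,  0.00000000e+00,  0.00000000e+00,
         1.00000000e+00]])}
top {'fx': 412.2732417837233, 'fy': 412.2732417837233, 'cx': 276.9237869732687, 'cy': 214.44682183978458, 'T': array([[-2.70227831e-02, -9.79842488e-01,  1.97935514e-01,
         3.21200779e+02],
       [-9.99517327e-01,  2.95203803e-02,  9.67781362e-03,
        -3.15814333e+01],
       [-1.53258646e-02, -1.97578454e-01, -9.80167268e-01,
         1.35156309e+03],
       [ 0.00000000e+00,  0.00000000e+00,  0.00000000e+00,
         1.00000000e+00]])}
```

View pics/scene0.png

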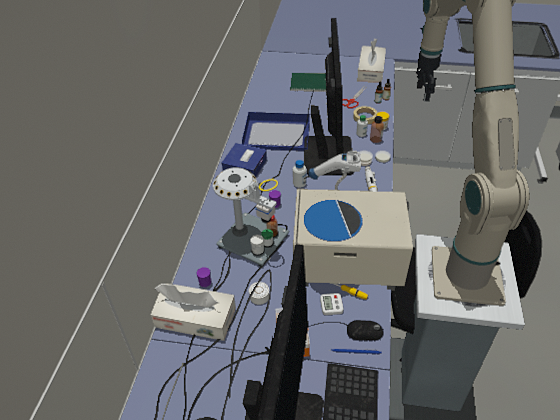

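View pics/top0.png

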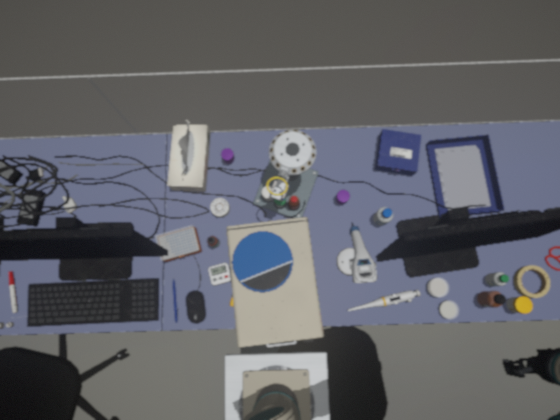

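The scene view shows the stand with the head near (235,182), the yellow ring at (268,184) and the containers at about (265,240), with a big box between it and the robot. The top view has the head at (292,152), the ring at (277,187), and the red cap at (294,202), which is right of the green one and so on the -y side.

```bash
cat > h.py <<'E'
from cell import *
import cv2, numpy as np
def ray(n,uv,c=None):
    c=c or camera_info(n);T=np.array(c['T'])
    d=T[:3,:3]@np.array([(uv[0]-c['cx'])/c['fx'],(uv[1]-c['cy'])/c['fy'],1]);return T[:3,3],d/np.linalg.norm(d)
def plane(r,z): return r[0]+r[1]*(z-r[0][2])/r[1][2]
def tri(*rs):
    A=sum(np.eye(3)-np.outer(d,d) for _,d in rs);b=sum((np.eye(3)-np.outer(d,d))@o for o,d in rs)
    p=np.linalg.solve(A,b);return p.round(1),[round(float(np.linalg.norm((np.eye(3)-np.outer(d,d))@(p-o))),1) for o,d in rs]
def blobs(im,lo,hi,box,amin=8):
    m=cv2.inRange(cv2.cvtColor(im,cv2.COLOR_RGB2HSV),lo,hi);k=np.zeros_like(m);x0,y0,x1,y1=box;k[y0:y1,x0:x1]=255;m&=k
    n,l,st,ce=cv2.connectedComponentsWithStats(m);return [(ce[i].round(1),st[i].tolist()) for i in range(1,n) if st[i][4]>=amin]
E
python3 - <<'E'
from h import *
for n,b in(('scene',(200,150,320,280)),('top',(240,120,340,225))):
    im=cv2.imread(f'pics/{n}0.png')[:,:,::-1].copy()
    for nm,lo,hi in(('yel',(22,110,90),(35,255,255)),('red',(0,120,50),(8,255,255)),('red2',(172,120,50),(180,255,255)),('green',(60,90,20),(90,255,255))):
        print(n,nm,blobs(im,lo,hi,b))
a=cv2.imread('pics/scene0.png')[155:275,200:320];b=cv2.imread('pics/top0.png')[120:230,240:350]
cv2.imwrite('pics/z1.png',np.hstack([cv2.resize(a,(400,400),interpolation=cv2.INTER_CUBIC),cv2.resize(b,(400,400),interpolation=cv2.INTER_CUBIC)]))
E
```

```text
scene yel [(array([267.9, 184.4]), [259, 178, 19, 13, 77])]
scene red [(array([272.4, 218. ]), [271, 215, 4, 6, 16])]
scene red2 []
scene green [(array([266.8, 233.5]), [261, 229, 12, 10, 91])]
top yel [(array([273.3, 179.4]), [266, 176, 19, 10, 52])]
top red [(array([293.7, 199.5]), [291, 197, 7, 6, 34])]
top red2 []
top green [(array([281.1, 202.4]), [277, 201, 8, 4, 18])]
```

View pics/z1.png

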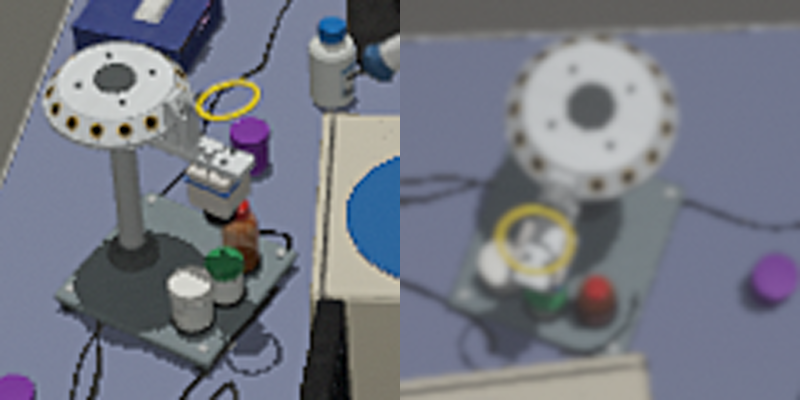

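Crop: in scene pixels the ring centre is at ≈(268.4,184.7) and the head hub at ≈(234.8,178.4). In top pixels the ring is at ≈(277.1,186), the hub at ≈(292.8,149.4) and the red cap at ≈(294.2,200.6).

Run:
```python
from h import *
ring,e=tri(ray('scene',(268.4,184.7)),ray('top',(277.1,186.)));print('ring',ring,e)
hub,e=tri(ray('scene',(234.8,178.4)),ray('top',(292.8,149.4)));print('hub',hub,e)
d=ring-hub;print(np.linalg.norm(d[:2]),np.degrees(np.arctan2(d[1],d[0])))
for n,uv,z in(('top',(294.2,200.6),100),('top',(281,202.4),68),('top',(266.5,192),74),('scene',(266.8,232.5),68),('scene',(256.5,239),74)): print(n,plane(ray(n,uv),z).round(1))
print('box top corners via tri', tri(ray('scene',(301,192)),ray('top',(228,227))),tri(ray('scene',(409,194)),ray('top',(321,335))),tri(ray('scene',(407,194)),ray('top',(309,218))))
# pad angles from stand
for a in(-24,0,24):
    th=np.arctan2(d[1],d[0])+np.radians(a);print(a,(hub[:2]+108*np.array([np.cos(th),np.sin(th)])).round(1))
```

```text
ring [616.3 -23.6 278.2] [0.2, 0.2]
hub [729.  -70.4 249.6] [0.1, 0.1]
122.03085675352776 157.44875704453585
top [616.3 -74.2 100. ]
top [619.3 -33.   68. ]
top [653.4  12.4  74. ]
scene [630.5 -31.   68. ]
scene [656.3   6.9  74. ]
box top corners via tri (array([499.2,  97.2, 369.6]), [7.0, 7.0]) (array([ 210.9, -129.2,  198.4]), [8.9, 8.9]) (array([366.9, -53.3, 335.7]), [152.6, 152.6])
-24 [654.7   8. ]
0 [629.3 -29. ]
24 [621.  -73.1]
```

Run:
```python
from h import *
for a,b in(((301,192),(309,218)),((409,194),(321,335)),((298,253),(228,227)),((412,252),(240,347))): print(tri(ray('scene',a),ray('top',b)))
# lower edges of near face in scene
print(plane(ray('scene',(306,283)),0),plane(ray('scene',(405,284)),0))
for a,b in (((334,22),(560,215)),((302,245),(165,250)),):print(tri(ray('scene',a),ray('top',b)))
s=read_state();print(s['qpos'])
```

```text
(array([ 537.9, -111.8,  183.1]), [6.0, 6.0])
(array([ 210.9, -129.2,  198.4]), [8.9, 8.9])
(array([518.4, 124.5, 164.9]), [9.2, 9.2])
(array([192.9,  90.6, 179.1]), [0.7, 0.7])
[487.25811141 100.03352178   0.        ] [187.04936751  61.13862545   0.        ]
(array([ 481.1, -610.1,  506. ]), [7.8, 7.8])
(array([463.3, 257.1, 342.1]), [19.2, 19.2])
[ 1.26420115  0.62925951  0.03846742  1.51826532 -0.02698526  0.99628958
 -0.02000744]
```

```bash
cat >> h.py <<'E'
def deltas(p0,yaw0,wps,g=0):
    "commanded start, world waypoints (x,y,z,yaw deg) -> rows in the tool's axes (tool down)"
    c,s=np.cos(np.radians(yaw0)),np.sin(np.radians(yaw0));R=np.array([[c,s,0],[s,-c,0],[0,0,-1]])
    for w in wps:
        print((R.T@(np.array(w[:3])-p0)).round(1).tolist(),'az',round(-float(np.radians(w[3]-yaw0)),3))
E
python3 - <<'E'
from h import *
deltas([155.04,-631.25,231.3],13.8,[(155,-600,330,13.8),(190,-480,420,15),(270,-330,420,30),(380,-150,420,45),(430,-40,420,60),(500,-23,420,67.4)])
E
```

```text
[7.4, -30.4, -98.7] az -0.0
[70.0, -138.5, -188.7] az -0.021
[183.5, -265.1, -188.7] az -0.283
[333.3, -413.7, -188.7] az -0.545
[408.1, -508.6, -188.7] az -0.806
[480.1, -508.4, -188.7] az -0.935
```

play_rows(deltas=[4,-15,-50,0,0,0,0,7,-30,-99,0,0,0,0,28,-66,-129,0,0,0,0,49,-102,-159,0,0,0,0,70,-138,-189,0,0,-0.02,0,108,-180,-189,0,0,-0.1,0,146,-222,-189,0,0,-0.18,0,184,-265,-189,0,0,-0.28,0,214,-295,-189,0,0,-0.33,0,244,-325,-189,0,0,-0.38,0])

```text
clock: 1.35
eef_pos: [314.9, -255.9, 420.2]
tool_rot: [3.142, 0.0, 0.623]
force: [-0.2, -0.4, -0.5]
width: 0.0
gripper_force: 0.0
```

Run:
```python
from h import *
s=read_state();print(s['clock'],s['eef_pos'],s['tool_rot'],s['force'],s['qpos'],s['width'])
```

```text
1.35 [ 314.86348922 -255.8741738   420.24975269] [3.14153399e+00 1.82862110e-04 6.22790524e-01] [-0.24965879 -0.40399983 -0.50857035] [ 0.80135433  0.08186242 -0.20635948  1.81845565  0.01790023  1.2430608
 -0.358102  ] 0.003725805107968116
```

Run:
```python
from h import *
deltas([314.5,-257.4,420.3],35.6,[(345,-205,420,40),(375,-155,420,46),(405,-100,420,52),(430,-45,420,58),(480,-25,420,63),(535,-24,420,67.4),(580,-24,410,67.4),(616.3,-23.6,400,67.4)])
```

```text
[55.3, -24.9, 0.3] az -0.077
[108.8, -48.0, 0.3] az -0.182
[165.2, -75.3, 0.3] az -0.286
[217.6, -105.5, 0.3] az -0.391
[269.9, -92.6, 0.3] az -0.478
[315.2, -61.4, 0.3] az -0.555
[351.7, -35.2, 10.3] az -0.555
[381.5, -14.4, 20.3] az -0.555
```

play_rows(deltas=[55,-25,0,0,0,-0.077,0,109,-48,0,0,0,-0.182,0,165,-75,0,0,0,-0.286,0,218,-105,0,0,0,-0.391,0,270,-93,0,0,0,-0.478,0,315,-61,0,0,0,-0.555,0,352,-35,10,0,0,-0.555,0,381.5,-14.4,20.3,0,0,-0.555,0,381.5,-14.4,20.3,0,0,-0.555,0,381.5,-14.4,20.3,0,0,-0.555,0])

```text
clock: 2.6
eef_pos: [615.7, -23.7, 399.8]
tool_rot: [-3.14, 0.0, 1.176]
force: [0.2, -0.2, 0.9]
width: -0.4
gripper_force: 0.0
```

Run:
```python
from h import *
s=read_state();print(s['clock'],s['eef_pos'],s['tool_rot'],s['force'],s['qpos'])
c=camera_info('wrist');im=get_image('wrist');cv2.imwrite('pics/w1.png',im[:,:,::-1]);print(np.array(c['T'])[:3].round(3),c['fx'])
print(blobs(im,(22,110,90),(35,255,255),(0,0,560,420),20))
T=np.array(c['T']);q=np.linalg.inv(T)@np.array([616.3,-23.6,278,1]);print(q[:2]/q[2]*c['fx']+[c['cx'],c['cy']])
```

```text
2.6 [615.72486613 -23.67796348 399.79209456] [-3.14036850e+00  3.96870599e-04  1.17604858e+00] [ 0.23897775 -0.24489525  0.89381733] [ 0.28950266  0.48694282 -0.50198207  1.34450268  0.23155893  1.3691892
 -0.60435553]
[[ 9.23000e-01 -3.63000e-01 -1.24000e-01  6.47773e+02]
 [-3.84000e-01 -8.74000e-01 -2.99000e-01  5.38360e+01]
 [ 0.00000e+00  3.24000e-01 -9.46000e-01  5.42954e+02]] 314.03558015575226
[(array([275.5, 198.6]), [245, 168, 63, 63, 952])]
[276.58589447 200.80614448]
```

View pics/w1.png

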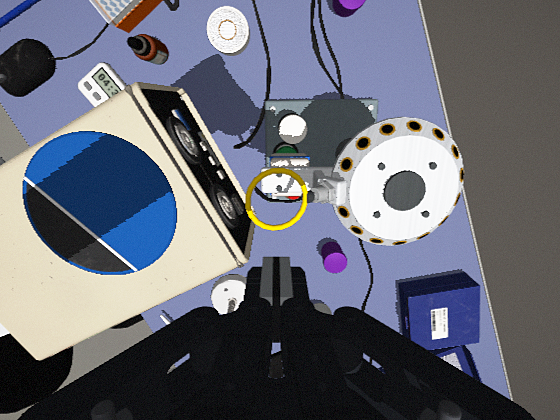

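The wrist view shows the ring at (276,199) against a predicted (276.6,200.8). The measurements agree within 2 mm, so I'm going down into it.

play_rows(deltas=[1,0,45,0,0,0,0,1,0,85,0,0,0,0,1,0,100,0,0,0,0,1,0,110,0,0,0,0,1,0,120,0,0,0,0,1,0,130,0,0,0,0,1,0,142,0,0,0,0,1,0,142,0,0,0,0])

```text
clock: 3.65
eef_pos: [616.2, -23.1, 256.9]
tool_rot: [-3.14, 0.001, 1.176]
force: [0.1, -0.2, -0.1]
width: 0.1
gripper_force: 0.0
```

Run:
```python
from h import *
s=read_state();print(s['clock'],s['eef_pos'],s['tool_rot'],s['force'])
c=camera_info('wrist');im=get_image('wrist');sc=get_image('scene')
v=np.hstack([cv2.resize(im[120:300,190:370],(400,400)),cv2.resize(sc[150:230,225:305],(400,400),interpolation=cv2.INTER_CUBIC)])
cv2.imwrite('pics/w2.png',v[:,:,::-1])
```

```text
3.65 [616.18669081 -23.07971018 256.92083355] [-3.13974068e+00  8.91857194e-04  1.17577505e+00] [ 0.106733   -0.21144388 -0.11606062]
```

View pics/w2.png

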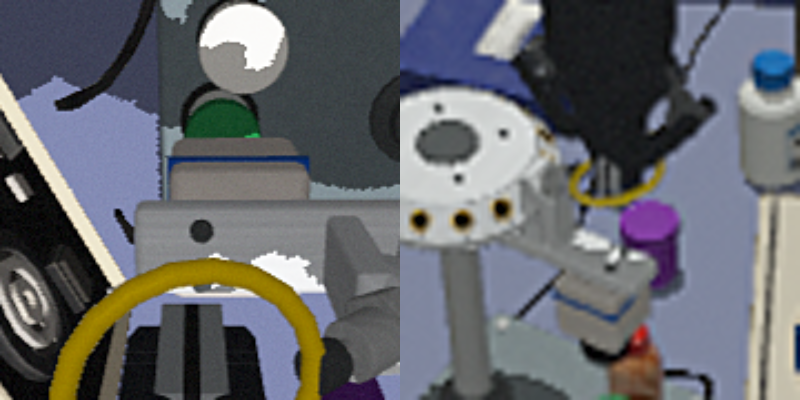

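Fingertips are inside the ring with no contact. Next I take up the slack outward.

play_rows(deltas=[0,-4,0,0,0,0,0,0,-8,0,0,0,0,0,0,-8,0,0,0,0,0])

```text
clock: 4.12
eef_pos: [609.4, -19.7, 258.4]
tool_rot: [3.141, -0.0, 1.176]
force: [-0.0, 0.3, -1.1]
width: 0.1
gripper_force: 0.0
```

play_rows(deltas=[0,-2,0,0,0,0,0,0,-4,0,0,0,0,0,0,-4,0,0,0,0,0])

```text
clock: 4.5
eef_pos: [607.8, -19.0, 259.1]
tool_rot: [3.137, -0.001, 1.175]
force: [5.2, -1.8, 1.7]
width: -0.1
gripper_force: 2.5
```

play_rows(deltas=[0,-3,-2,0,0,0,0,0,-6,-4,0,0,0,0,0,-9,-7,0,0,0,0,0,-12,-9,0,0,0,0,0,-12,-9,0,0,0,0])

```text
clock: 5.12
eef_pos: [597.5, -14.8, 268.4]
tool_rot: [3.135, -0.002, 1.175]
force: [7.3, -2.2, 0.4]
width: -0.1
gripper_force: 3.4
```

Run:
```python
from h import *
s=read_state();print(s['clock'],s['eef_pos'],s['tool_rot'],s['force'])
```

```text
5.125 [597.48067771 -14.81471876 268.40883609] [ 3.13478125e+00 -1.58914378e-03  1.17472430e+00] [ 7.26110219 -2.23068843  0.44355532]
```

Run:
```python
from h import *
H=np.array([729,-70.4]);p=np.array([594.5,-13.5]);d=p-H
W=[]
for a in np.arange(1.5,24.1,1.5):
    t=np.radians(a);q=H+[d[0]*np.cos(t)-d[1]*np.sin(t),d[0]*np.sin(t)+d[1]*np.cos(t)];W.append((*q,267,67.4+a))
deltas([*p,267],67.4,W[:8]);print(W[7],W[-1]);deltas(list(W[7][:3]),W[7][3],W[8:])
```

```text
[-3.8, 0.0, 0.0] az -0.026
[-7.6, 0.2, 0.0] az -0.052
[-11.5, 0.4, 0.0] az -0.079
[-15.3, 0.7, 0.0] az -0.105
[-19.1, 1.1, 0.0] az -0.131
[-22.9, 1.7, 0.0] az -0.157
[-26.6, 2.3, 0.0] az -0.183
[-30.4, 3.0, 0.0] az -0.209
(np.float64(585.6089724937726), np.float64(-42.70752393323509), 267, np.float64(79.4)) (np.float64(582.9848209560571), np.float64(-73.12534195383114), 267, np.float64(91.4))
[-3.8, 0.0, 0.0] az -0.026
[-7.6, 0.2, 0.0] az -0.052
[-11.5, 0.4, 0.0] az -0.079
[-15.3, 0.7, 0.0] az -0.105
[-19.1, 1.1, 0.0] az -0.131
[-22.9, 1.7, 0.0] az -0.157
[-26.6, 2.3, 0.0] az -0.183
[-30.4, 3.0, 0.0] az -0.209
```

play_rows(deltas=[-3.8,0,0,0,0,-0.026,0,-7.6,0.2,0,0,0,-0.052,0,-11.5,0.4,0,0,0,-0.079,0,-15.3,0.7,0,0,0,-0.105,0,-19.1,1.1,0,0,0,-0.131,0,-22.9,1.7,0,0,0,-0.157,0,-26.6,2.3,0,0,0,-0.183,0,-30.4,3,0,0,0,-0.209,0,-30.4,3,0,0,0,-0.209,0])

```text
clock: 6.25
eef_pos: [589.0, -43.7, 268.4]
tool_rot: [3.134, -0.001, 1.384]
force: [7.3, -1.3, 0.9]
width: -0.0
gripper_force: 3.5
```

Run:
```python
from h import *
s=read_state();print(s['clock'],s['eef_pos'],s['tool_rot'],s['force'])
im=get_image('wrist');sc=get_image('scene')
v=np.hstack([cv2.resize(im[100:300,190:390],(400,400)),cv2.resize(sc[150:250,215:315],(400,400),interpolation=cv2.INTER_CUBIC)])
cv2.imwrite('pics/w3.png',v[:,:,::-1])
```

```text
6.25 [589.01265866 -43.69908367 268.38549897] [ 3.13400295e+00 -1.14766345e-03  1.38381172e+00] [ 7.3127036  -1.32480199  0.86286703]
```

View pics/w3.png

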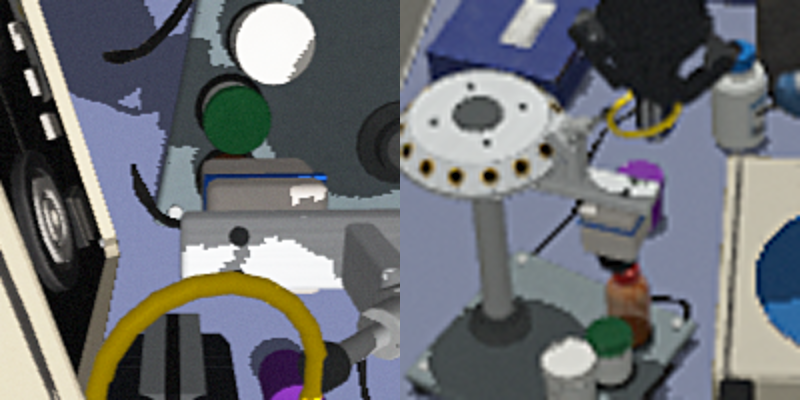

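The arm swings along with the ring at the same force, and the camera is now between the green jar and the red bottle. I continue the second half.

play_rows(deltas=[-3.8,0,0,0,0,-0.026,0,-7.6,0.2,0,0,0,-0.052,0,-11.5,0.4,0,0,0,-0.079,0,-15.3,0.7,0,0,0,-0.105,0,-19.1,1.1,0,0,0,-0.131,0,-22.9,1.7,0,0,0,-0.157,0,-26.6,2.3,0,0,0,-0.183,0,-30.4,3,0,0,0,-0.209,0,-30.4,3,0,0,0,-0.209,0])

```text
clock: 7.48
eef_pos: [586.6, -73.1, 268.5]
tool_rot: [3.133, -0.001, 1.594]
force: [7.3, -0.1, 0.9]
width: -0.2
gripper_force: 3.5
```

Run:
```python
from h import *
s=read_state();print(s['clock'],s['eef_pos'],s['tool_rot'],s['force'])
for n,b in(('top',(240,150,340,225)),('scene',(220,140,320,230)),('wrist',(150,50,400,420))):
    c=camera_info(n);im=get_image(n)
    B=blobs(im,(22,110,80),(35,255,255),b);print(n,B)
    m=cv2.inRange(cv2.cvtColor(im,cv2.COLOR_RGB2HSV),(22,110,80),(35,255,255));k=np.zeros_like(m);k[b[1]:b[3],b[0]:b[2]]=255
    e=cv2.fitEllipse(cv2.findNonZero(m&k));print(e)
    np.save(f'pics/{n}_e.npy',np.array(e[0]));p=plane(ray(n,e[0],c),288);print(p, np.degrees(np.arctan2(p[1]+70.4,p[0]-729))%360,np.hypot(p[1]+70.4,p[0]-729))
```

```text
7.475 [586.62813655 -73.12842362 268.51836446] [ 3.13323852e+00 -7.10679044e-04  1.59360336e+00] [ 7.33816852 -0.12108751  0.86861807]
top []
((289.5, 198.0), (2.4980019046682757e-18, 0.7071067690849304), 0.0)
[579.45105278 -55.62393419 288.        ] 174.35725014435465 150.277143091633
scene [(array([277.1, 173.3]), [269, 166, 19, 12, 53])]
((260.866455078125, 179.03182983398438), (11.950947761535645, 64.84264373779297), 67.63394165039062)
[640.27166339 -34.28516489 288.        ] 157.85234614222165 95.7966545963023
wrist [(array([295.7, 264.9]), [233, 236, 121, 79, 2103]), (array([275.9, 344.5]), [272, 342, 9, 6, 53])]
((292.2181701660156, 292.29608154296875), (94.71510314941406, 118.43634796142578), 53.96999740600586)
[593.9592079  -71.95980064 288.        ] 180.66177055261323 135.04980011024162
```

play_rows(deltas=[0,3,2,0,0,0,0,0,6,4,0,0,0,0,0,9,6,0,0,0,0,0,12,9,0,0,0,0,0,12,9,0,0,0,0])

```text
clock: 8.25
eef_pos: [597.9, -72.6, 259.1]
tool_rot: [3.135, -0.001, 1.594]
force: [5.1, -0.5, 2.1]
width: -0.1
gripper_force: 2.7
```

play_rows(deltas=[0,3,0,0,0,0,0,0,6,0,0,0,0,0,0,9,0,0,0,0,0,0,12,0,0,0,0,0,0,12,0,0,0,0,0])

```text
clock: 8.88
eef_pos: [607.0, -72.7, 257.8]
tool_rot: [-3.141, -0.0, 1.594]
force: [-0.3, 1.0, -0.3]
width: 0.1
gripper_force: 0.0
```

Run:
```python
from h import *
s=read_state();print(s['clock'],s['eef_pos'],s['tool_rot'],s['force'])
im=get_image('wrist');sc=get_image('scene');tp=get_image('top')
z=lambda a,x,y,w:cv2.resize(a[y:y+w,x:x+w],(266,400),interpolation=cv2.INTER_CUBIC) if 0 else cv2.resize(a[y:y+w,x:x+w],(266,266),interpolation=cv2.INTER_CUBIC)
v=np.hstack([z(im,190,110,200),z(sc,215,150,100),z(tp,240,130,100)])
cv2.imwrite('pics/w4.png',v[:,:,::-1])
```

```text
8.875 [607.01102111 -72.69374461 257.84765461] [-3.14107726e+00 -1.13874283e-04  1.59380898e+00] [-0.32416836  1.01500214 -0.34739513]
```

View pics/w4.png

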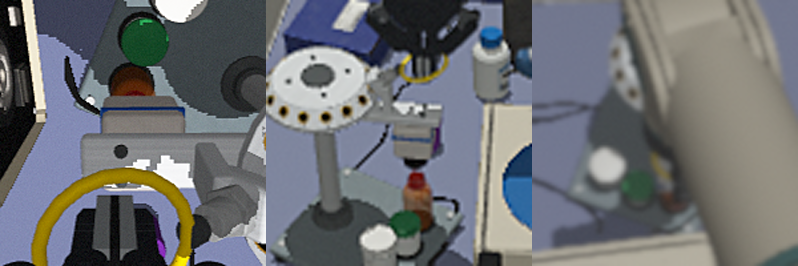

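The camera is over the bottle, and the force fell to zero at the same depth where contact began. I withdraw straight up and measure the ring.

play_rows(deltas=[0,0,-12,0,0,0,0,0,0,-24,0,0,0,0,0,0,-45,0,0,0,0,0,0,-85,0,0,0,0,0,0,-120,0,0,0,0,0,0,-142,0,0,0,0,0,0,-142,0,0,0,0])

```text
clock: 9.9
eef_pos: [608.0, -72.3, 402.7]
tool_rot: [3.137, 0.0, 1.594]
force: [0.3, -0.5, -0.8]
width: 0.1
gripper_force: 0.0
```

Run:
```python
from h import *
s=read_state();print(s['clock'],s['eef_pos'],s['force'])
cs=[]
for n,b in(('wrist',(180,100,400,260)),('scene',(220,140,320,230))):
    c=camera_info(n);im=get_image(n);cs.append(im)
    B=max(blobs(im,(22,110,80),(35,255,255),b),key=lambda t:t[1][4]);x,y,w,h,_=B[1];uv=(x+(w-1)/2,y+(h-1)/2);r=ray(n,uv,c);print(n,B,plane(r,278));cs.append(r)
p,e=tri(cs[1],cs[3]);print('ring',p,e,np.degrees(np.arctan2(p[1]+70.4,p[0]-729))%360,np.hypot(p[1]+70.4,p[0]-729))
z=lambda a,x,y,w:cv2.resize(a[y:y+w,x:x+w],(400,400),interpolation=cv2.INTER_CUBIC)
cv2.imwrite('pics/w5.png',np.hstack([z(cs[0],190,100,220),z(cs[2],215,150,100)])[:,:,::-1])
```

```text
9.9 [608.00102157 -72.3130918  402.69025514] [ 0.3253017  -0.5133573  -0.77712681]
wrist (array([273.7, 199.4]), [243, 168, 63, 63, 927]) [607.16028005 -71.33564254 278.        ]
scene (array([273.7, 174.1]), [265, 168, 19, 13, 68]) [608.45707501 -73.56173157 278.        ]
ring [607.5 -70.4 280.8] [0.4, 0.4] 180.0 121.5
```

View pics/w5.png

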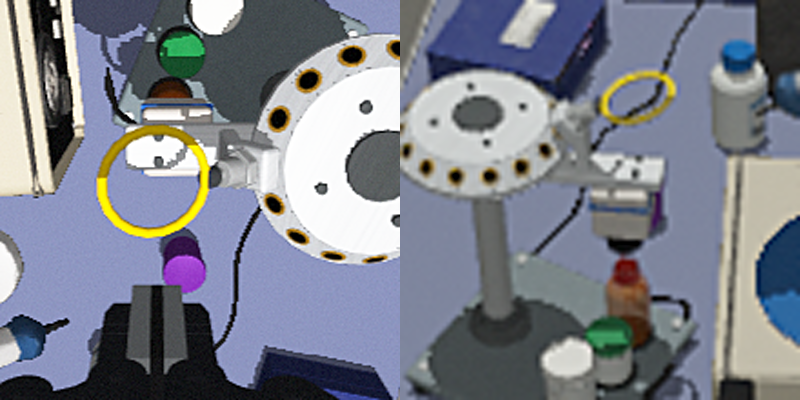

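The ring is at radius 121.5–122 mm, matching the home value; resting on the rim would put it near 129 mm. The camera is over the bottle, the containers look undisturbed and the tool is clear, so I hand in.

```bash
python3 -c "
from cell import *
print(finish_job())"
```

```text
the job is handed in; nothing more can be done
None
```

The job is handed in: the camera arm is one hole over, above the red-capped bottle, the ring's measured position shows the pin home, and the gripper is clear of the stand; the hand-in returned no verdict.

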